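# Open the drain of the casting-slip tank

### The arm

A 6-joint arm with a two-finger parallel gripper is mounted at the origin on the work surface. World frame = base frame: x ahead of the robot, y to its left, z up, the work surface at z = 0. Lengths are in m, angles in degrees, forces in N, time in s.
With the tool pointing down it reaches from about 0.25 to 0.725 m from the base axis. Payload 9.7 kg.
Tool frame: the origin (TCP) lies midway between the tips of the shut fingers; the grasp point (between the pads) lies 19 mm behind it; z points along the fingers, y is the line along which they close (so a half turn about z gives the same grasp; the last joint's range is limited). The gripper opens to 85 mm and grips with 20 to 120 N. Pads are 22 mm wide; open, the fingers measure 114 mm over their backs; the gripper's body (76 mm by 85 mm) begins 54 mm behind the grasp point. The pads swing forward as they close: fully open they stand 13 mm farther back than shut.
Start: joints at [65.145, 4.979, 10.078, 95.1, 0, 90], TCP at [0.231, 0.499, 0.231] pointing down, gripper open.
Joint ranges: [-179.16, 179.16], [-48.56, 103.87], [-65.8, 70.77], [-126.05, 130.52], [-82.76, 87.17], [-180, 180]. Speed limits (degrees/s): [127.2, 127.2, 147.25, 180, 180, 180].

### API

Orientations are given as [roll, pitch, yaw] about the fixed x, y, z axes, in that order (R = Rz(yaw) Ry(pitch) Rx(roll)).
In Python, from workcell import bot gives the robot as it stands.
- The arm moves only by the shell command python3 -m crank 'ROWS' [FORCE]. ROWS is JSON, a list of rows, each an object with "gripper": the finger opening in mm, from 0 to 85.4; "travel": the shift along the tool's x, y, z in mm, a list of three; "twist": the turn, a rotation vector about the tool's x, y, z in rad, a list of three. In form: [{"gripper": gripper, "travel": [tx, ty, tz], "twist": [rx, ry, rz]}, ...]. A call has 1 to 12 rows; each row shifts and turns the commanded pose from where the row before left it, along the tool's axes as they then stand; what a row does not reach is not made up. A row lasts 1/8 s, in which the tool goes at most 62.5 mm and 10.7 degrees, less where a joint would pass 70% of its speed; a pose out of reach is approached as far as the arm can. A call is refused whole if a number of a shift passes 62.5 or a number of a turn 0.188, either way. A call with a gripper value outside its range is refused whole. The fingers move at their own pace and stop on an object; FORCE is the grip in N (left out, the last holds). Time passes only in rows, so rows that do not move let the fingers close. It gives the time, the measured TCP pose, the force, the opening and the grip force at its end, in the units of the state.
- bot.get_obs(): the state, without advancing time (a new reading comes with each control period).
- bot.camera(name): name is "scene" or "side" or "wrist"; returns the picture (480x640x3 uint8, red, green, blue); there is no depth.
- bot.calibration(name): a dict with "vfov" (degrees; the focal length in pixels is half the picture's height over the tangent of half this angle, whatever the lens; pixels are square), "cx", "cy" (the principal point, pixels), "camera_from_world" (4x4, takes a point from world to camera coordinates). Camera axes: x right, y down, z forward; pixel columns grow to the right and rows downward; lengths in m; the calibration is good to about 2 mm. A picture is of the moment at which its call begins: read the wrist's pose just before it. calibration takes no time and is no camera call; for the wrist camera it gives the pose at the moment of the call.
- bot.job_done(): hands the job in; it is judged then, once.
The state is a dict: "time": time; "q": joint angles; "qd": joint speeds; "joint_efforts": joint torques, N m; "ee_pos": TCP position; "tcp_rot": TCP orientation; "wrist_force": force on the tool from outside, world axes, zero at the start; "torque": the same for the moment, N m; "opening": finger opening in m; "grasp_force": force on a finger pad.
Only numpy, scipy, OpenCV 4.12 (cv2) and the standard library are available. Lean on these libraries where they do the work, as an engineer would, in place of code of your own. Each camera call takes 0.05 s, during which the arm holds its last target. There are 200 camera calls.

### The job

The casting-slip tank is empty and ready to be washed: unscrew the five-armed drain plug (anticlockwise, ordinary right-hand thread) from the port in its side until the thread lets go, draw it straight out clear of the port, and lay it gently in the rectangular steel tray, letting go of it there. Do not drop the plug, push the tray away, or disturb the glaze bottle, brush jar, bowl and leaf dish.

Things in the scene. Friction and masses are not known exactly. Their poses are not given: they have to be found in the camera images.
- tank: White plastic slip tank, fixed, 260 mm wide, 240 deep, 253 high with its grey lid. Origin at table level on the front face (plane x = 0), straight below the port; +x into the tank, +y to the left as one faces the port, z up. The port axis is horizontal, along x, 125 mm above the table; a grey collar (radius 40 mm) stands 8 mm out from the face.
- lid_edge (a point): Middle of the lid's front edge, 35 mm out from the tank's front face, at its underside, 235 mm above the table; the lid is 18 mm thick and hangs over the sides by 25 mm. It roofs the inner part of the plug's handle, so the gripper must lean outwards from the tank by about 25 degrees to reach the plug's upper arms.
- port (a point): Centre of the port's mouth on the collar's outer face, 125 mm above the table; axes as the tank's. Thread: right-hand, lead 28 mm a turn, about 1 mm of end play and slack (the plug sags 2 mm and 3 to 5 degrees), turns easily and stays where it is left. Turned anticlockwise (top goes to the tank's +y) the plug backs out and lets go after about 150 degrees, about 12 mm out.
- plug_centre (a point): Grey plastic drain plug, loose, 0.2 to 0.45 kg, 130 mm across, 80 long. Point: centre of its five-armed star handle, on the plug's axis; +x points along the axis to the nose, into the port. Seated, it is 42 mm out from the tank's face. Hub radius 21 mm; flange radius 36 from x = 24 to 34 mm; nose (radius 23, lugs to 29) ends at x = 66 mm, so 32 mm of it is in the port.
- arm0 (a point): Outer end of one of the plug's five alike handle arms (72 degrees apart), 65 mm from the plug's axis. Each arm is a flat radial blade 12 mm thick, 24 mm wide along the axis (x = -12 to 12 mm of the plug), from the hub out to 65 mm
- arm1 (a point): Outer end of one of the plug's five alike handle arms (72 degrees apart), 65 mm from the plug's axis. Each arm is a flat radial blade 12 mm thick, 24 mm wide along the axis (x = -12 to 12 mm of the plug), from the hub out to 65 mm
- arm2 (a point): Outer end of one of the plug's five alike handle arms (72 degrees apart), 65 mm from the plug's axis. Each arm is a flat radial blade 12 mm thick, 24 mm wide along the axis (x = -12 to 12 mm of the plug), from the hub out to 65 mm
- arm3 (a point): Outer end of one of the plug's five alike handle arms (72 degrees apart), 65 mm from the plug's axis. Each arm is a flat radial blade 12 mm thick, 24 mm wide along the axis (x = -12 to 12 mm of the plug), from the hub out to 65 mm
- arm4 (a point): Outer end of one of the plug's five alike handle arms (72 degrees apart), 65 mm from the plug's axis. Each arm is a flat radial blade 12 mm thick, 24 mm wide along the axis (x = -12 to 12 mm of the plug), from the hub out to 65 mm
- tray: Rectangular open steel tray, loose, 0.95 kg, 270 by 230 mm (x by y), 32 mm high, walls and floor about 6 mm. Origin at the centre of its underside, on the table; x along its long side, z up. Laid in it on two arms and its nose (one arm uppermost, nose dipped about 27 degrees), the plug rests with its handle centre about 52 mm above the tray's floor
- leafdish: Bystander: round leaf-pattern clay dish on a plaster bat, 176 mm across, 33 mm high; origin at the centre of its underside
- glaze: Bystander: clear glaze bottle, 60 mm across, 160 mm high, standing near the plug; origin at the centre of its underside
- bowl: Bystander: blue ceramic bowl, 140 mm across, 75 mm high; origin at the centre of its underside
- brushjar: Bystander: white jar of brushes, 76 mm across, brushes to about 210 mm high; origin at the centre of its underside
Not all that is in view belongs to the job. Leave any purple or red look-alike of the part that bears plug_centre alone.

How it is judged:
By the outcome, as a careful person would: the job done as asked, in the order asked, and still so for the second after the job is handed in, with the robot touching nothing.
It also fails if it takes over 69 s, if anything falls off the work surface, if the arm or the gripper's body presses on something with over 40 N, if the wrist force passes 120 N, or if a joint passes its speed limit or range.

## Working session

There is one attempt and no reset: what is moved stays moved. The work goes in short steps, Python scripts to look and compute and a shell command to move; the robot and the scene stay as the last step left them, time stands still between calls to the robot, and variables do not carry over. Pictures are saved under pics/ and viewed, at most 10 in all, crops included, and the job is handed in when it is done.

```bash
mkdir -p pics; ls
python3 - <<'E'
from workcell import bot
import cv2,numpy as np
o=bot.get_obs();print({k:np.round(v,3).tolist() for k,v in o.items()})
for n in ["scene","side"]:
    im=bot.camera(n);cv2.imwrite(f"pics/{n}0.png",im[:,:,::-1])
    c=bot.calibration(n);print(n,c["vfov"],c["cx"],c["cy"],np.round(c["camera_from_world"],4).tolist(), {k for k in c})
E
```

```text
pics
{'time': 0.0, 'q': [65.144, 5.012, 10.035, 95.1, -0.002, 89.999], 'qd': [0.028, 0.059, 0.038, -0.055, -0.038, -0.001], 'joint_efforts': [0.002, -52.037, 46.482, 0.016, 0.0, 0.0], 'ee_pos': [0.231, 0.499, 0.231], 'tcp_rot': [-179.923, 0.002, 155.145], 'wrist_force': [0.189, -0.547, -0.113], 'torque': [-0.049, -0.042, 0.019], 'grasp_force': 0.0, 'opening': 0.086}
scene 55.02959105582672 322.8248563253578 239.55351726751468 [[0.5137, 0.858, -0.005, -0.2779], [0.6118, -0.3704, -0.6989, -0.2045], [-0.6015, 0.356, -0.7152, 1.7675], [0.0, 0.0, 0.0, 1.0]] {'cx', 'vfov', 'cy', 'camera_from_world'}
side 51.90807210753446 319.7971157069838 238.12237236589698 [[0.9773, -0.211, -0.0159, -0.496], [-0.166, -0.7177, -0.6763, 0.2263], [0.1313, 0.6637, -0.7364, 1.3136], [0.0, 0.0, 0.0, 1.0]] {'cx', 'vfov', 'cy', 'camera_from_world'}
```

View pics/scene0.png

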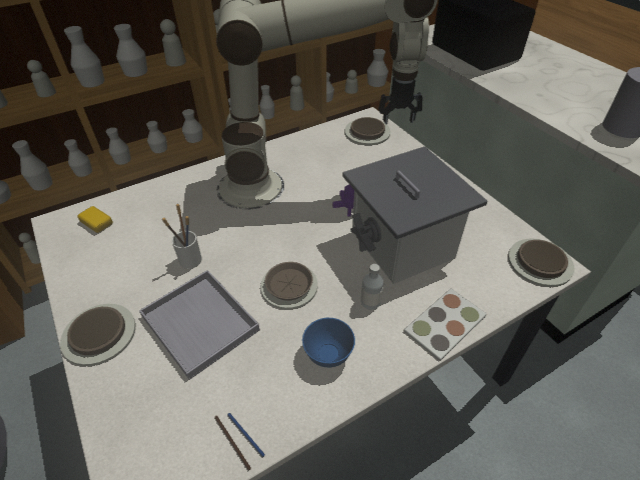

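View pics/side0.png

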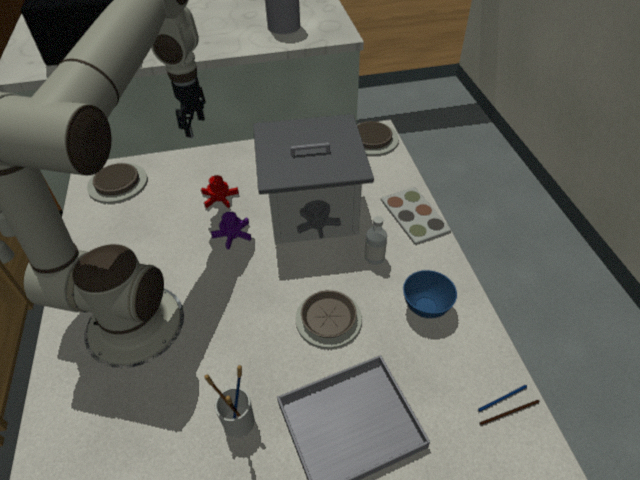

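The scene view shows the tank at (415,210), with the grey plug on its left-front face at (367,230) and the tray at (199,322). The side view shows the grey plug in the tank port at (318,217), with a purple look-alike at (231,229) and a red one at (219,190), both loose on the table. The tray is at (352,420), the glaze bottle at (376,242), the leaf dish at (329,318), the bowl at (430,294) and the brush jar at (235,412). The grey plug in the port fits the description, and I'll confirm it in one enlarged crop.

Run:
```python
import cv2,numpy as np
a=cv2.imread("pics/side0.png")[115:275,245:395]; b=cv2.imread("pics/scene0.png")[145:295,335:495]
a=cv2.resize(a,(400,427),interpolation=cv2.INTER_CUBIC); b=cv2.resize(b,(400,375),interpolation=cv2.INTER_CUBIC)
c=np.zeros((427,800,3),np.uint8);c[:,:400]=a;c[:375,400:]=b
c=np.clip(c.astype(float)*1.5,0,255).astype(np.uint8)
cv2.imwrite("pics/crop1.png",c)
```

```text
(no output)
```

View pics/crop1.png

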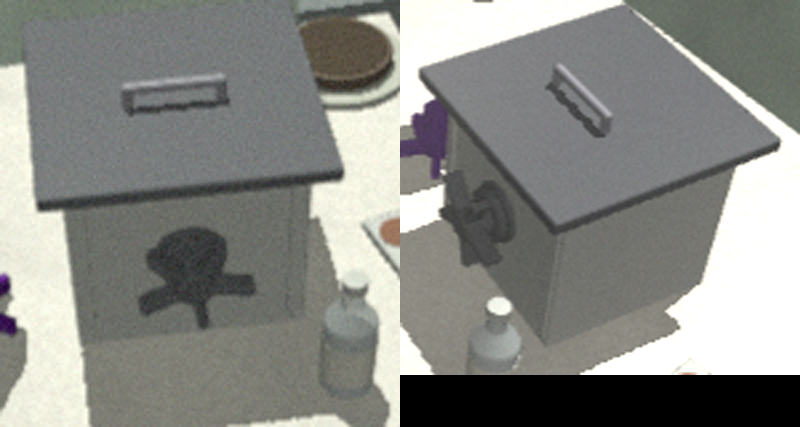

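The crop confirms a grey five-armed plug in the tank's front port, with the purple and red pieces elsewhere. The arm tips are near side pixels (298,229), (340,222) and (321,238). Next I'll fit the tank and the other poses.

```bash
cat > h.py <<'E'
import numpy as np,cv2
from scipy.optimize import least_squares
from scipy.spatial.transform import Rotation as R
from workcell import bot
def proj(P,c,T=None):
    T=np.array(c["camera_from_world"]);P=np.atleast_2d(P)@T[:3,:3].T+T[:3,3];f=240/np.tan(np.radians(c["vfov"]/2))
    return np.c_[c["cx"]+f*P[:,0]/P[:,2],c["cy"]+f*P[:,1]/P[:,2]]
def onplane(uv,c,z):
    T=np.array(c["camera_from_world"]);f=240/np.tan(np.radians(c["vfov"]/2))
    d=T[:3,:3].T@np.array([(uv[0]-c["cx"])/f,(uv[1]-c["cy"])/f,1]);o=-T[:3,:3].T@T[:3,3]
    return (o+d*(z-o[2])/d[2])[:2]
def tw(p,x,y,yaw):
    return np.atleast_2d(p)@R.from_euler("z",yaw).as_matrix().T+[x,y,0]
def armpts(phi,ext=0): # tank frame, tips of 5 arms, phi from up toward +y; outer faces
    a=phi+np.arange(5)*2*np.pi/5
    return np.c_[np.full(5,-.042-ext),.065*np.sin(a),.123+.065*np.cos(a)]
E
cat > fit.py <<'E'
from h import *
S,D=bot.calibration("scene"),bot.calibration("side")
for z in (0.253,):
    for n,c,l in (("side",D,[(254,122.5),(357.5,118),(372.5,179),(259,190)]),("scene",S,[(343.8,173.8),(426,148),(486,202),(398,234)])):
        print(n,[np.round(onplane(u,c,z),3).tolist() for u in l])
obs=[(D,"fl",(259,190)),(D,"fr",(372.5,180)),(D,"bl",(254,122.5)),(S,"fl",(343.8,173.8)),(S,"bl",(426,148)),(S,"br",(486,202)),(S,"fr",(398,234)),(D,"bfl",(275,241.7)),(D,"bfr",(359,234)),(S,"bfr",(393,283.8))]
def pt(k,b): return {"fl":[-.035,.155,.253],"fr":[-.035,-.155,.253],"bl":[b,.155,.253],"br":[b,-.155,.253],"bfl":[0,.13,0],"bfr":[0,-.13,0]}[k]
def res(p): return np.concatenate([(proj(tw(pt(k,p[3]),*p[:3]),c)-u).ravel() for c,k,u in obs])
best=min((least_squares(res,[.35,.4,y,.26],loss="soft_l1") for y in np.radians([0,60,90,120,180,270])),key=lambda r:r.cost)
p=best.x;print(p[:2],np.degrees(p[2]),p[3],np.round(res(p).reshape(-1,2),1).tolist())
for n,u,z in (("glaze_top",(377,222),.16),("leaf",(329,317),.03),("bowl",(430,287),.075)):print(n,np.round(onplane(u,D,z),3))
print("jar",onplane((233,400),D,.09))
print("tray",[np.round(onplane(u,D,.032),3).tolist() for u in [(279,402),(378,361),(427,439)]],[np.round(onplane(u,S,.032),3).tolist() for u in [(140,318),(207,274),(258,325),(188,373)]])
print("glaze S",onplane((374,268),S,.16),"leaf S",onplane((289,283),S,.033),"bowl S",onplane((329,341),S,.075),"jar S",onplane((186,240),S,.09))
E
python3 fit.py
```

```text
side [[0.409, 0.47], [0.72, 0.42], [0.684, 0.137], [0.385, 0.163]]
scene [[0.394, 0.164], [0.418, 0.467], [0.715, 0.44], [0.688, 0.147]]
[0.53973701 0.19051449] 84.72783916740349 0.26542330073755555 [[-1.2, -1.6], [1.9, -2.4], [0.2, 0.2], [-0.5, -2.7], [-1.1, -1.5], [1.2, 0.7], [-0.8, 1.4], [-0.4, 0.7], [-0.2, -0.1], [0.5, 0.5]]
glaze_top [0.682 0.067]
leaf [ 0.507 -0.116]
bowl [ 0.778 -0.113]
jar [ 0.24792977 -0.31632577]
tray [[0.345, -0.316], [0.594, -0.266], [0.644, -0.468]] [[0.415, -0.529], [0.359, -0.307], [0.609, -0.252], [0.649, -0.469]]
glaze S [0.69026636 0.07530974] leaf S [ 0.52157619 -0.10726066] bowl S [ 0.77821318 -0.12278103] jar S [ 0.24496362 -0.32113893]
```

The tank is at (0.540, 0.190) with yaw 84.7°, and the tray is centred near (0.505, -0.392). Next: estimate the plug angle and write a planner that prints constant rows.

```bash
cat > plan.py <<'E'
# usage: plan.py 'TARGETSPEC' n ; prints one constant row to repeat n times
from h import *
import sys,json
TANK=json.load(open("tank.json"))
def T(Rm,p): M=np.eye(4);M[:3,:3]=Rm;M[:3,3]=p;return M
def cur():
    o=bot.get_obs();return T(R.from_euler("xyz",o["tcp_rot"],degrees=True).as_matrix(),o["ee_pos"])
def tankT(): return T(R.from_euler("z",TANK[2]).as_matrix(),[TANK[0],TANK[1],0])
def grasp(phi,r=48,out=42,lean=25,back=0,zc=123):
    """TCP pose in the world; phi deg from up to +y, r of grasp point from the axis, mm"""
    s,c=np.sin(np.radians(lean)),np.cos(np.radians(lean))
    B=np.array([[c,0,s],[0,-1,0],[s,0,-c]]);Rx=R.from_euler("x",-phi,degrees=True).as_matrix()
    g=np.array([0,0,r])+B[:,2]*(19-back)
    return tankT()@T(Rx@B,(Rx@g+[-out,0,zc])/1e3)
def pose(x,y,z,rpy): return T(R.from_euler("xyz",rpy,degrees=True).as_matrix(),[x,y,z])
def rows(A,B,n):
    D=np.linalg.inv(A)@B;w=R.from_matrix(D[:3,:3]).as_rotvec()/n
    S=sum(R.from_rotvec(w*k).as_matrix() for k in range(n))
    t=np.linalg.solve(S,D[:3,3])*1e3
    print(n,"x travel",np.round(t,1).tolist(),"twist",np.round(w,4).tolist(),"deg/row %.1f mm/row %.1f"%(np.degrees(np.linalg.norm(w)),np.linalg.norm(t)))
    return B
E
python3 - <<'E'
import json
json.dump([.5400,.1905,1.4788],open("tank.json","w"))
from plan import *
D,S=bot.calibration("side"),bot.calibration("scene")
t=np.array([(298,228.6),(340,222),(321,237.6)])
for ph in range(-36,36,4):
    P=proj(tw(armpts(np.radians(ph)),*TANK),D)
    d=np.linalg.norm(P[:,None]-t,axis=2).min(0);print(ph,np.round(d,1))
print(np.round(proj(tw([-.042,0,.123],*TANK),D)),np.round(proj(tw(armpts(0),*TANK),D)).tolist())
A=cur();B=rows(A,pose(.231,.499,.38,[-180,0,155.1]),4)
C=rows(B,grasp(0,r=150,out=130,lean=25,back=0),14)
print(C)
E
```

```text
-36 [2.5 0.6 3.6]
-32 [1.4 0.8 2.9]
-28 [0.2 1.9 2.9]
-24 [1.  3.1 3.7]
-20 [2.2 4.2 5. ]
-16 [3.5 5.3 6.4]
-12 [4.7 6.4 7.8]
-8 [6.  7.5 9.3]
-4 [ 7.4  8.6 10.8]
0 [ 8.7  9.7 12.3]
4 [10.1 10.8 13.7]
8 [10.2  9.7 13.5]
12 [ 9.1  8.3 12.1]
16 [ 8.   7.  10.6]
20 [7.  5.6 9.1]
24 [5.9 4.3 7.6]
28 [4.8 3.  6.2]
32 [3.7 1.8 4.8]
[[318. 219.]] [[317.0, 203.0], [296.0, 217.0], [305.0, 234.0], [331.0, 231.0], [340.0, 212.0]]
4 x travel [0.0, -0.0, -37.3] twist [-0.0003, -0.0, 0.0002] deg/row 0.0 mm/row 37.3
14 x travel [-41.0, 0.7, 0.8] twist [-0.0191, 0.0271, 0.0863] deg/row 5.3 mm/row 41.0
[[ 0.08325943  0.99577132  0.03882451  0.52879501]
 [ 0.9024753  -0.09186662  0.42083115  0.06904552]
 [ 0.42261826  0.         -0.90630779  0.25578015]
 [ 0.          0.          0.          1.        ]]
```

Run:
```python
from plan import *
A=cur();B=rows(A,pose(.231,.499,.38,[-180,0,155.1]),4)
C=grasp(0,r=150,out=150,lean=25);M=C.copy();M[2,3]=.37;M[1,3]-=.03
Q=B
for k in range(3):
    # straight-line intermediate points
    f=(k+1)/3
    from scipy.spatial.transform import Slerp
    X=T(Slerp([0,1],R.from_matrix([B[:3,:3],M[:3,:3]]))(f).as_matrix(),B[:3,3]*(1-f)+M[:3,3]*f)
    Q=rows(Q,X,5)
rows(Q,C,4);print(C[:3,3],M[:3,3])
```

```text
4 x travel [0.0, -0.0, -37.3] twist [-0.0003, -0.0, 0.0002] deg/row 0.0 mm/row 37.3
5 x travel [-34.5, -15.5, -1.7] twist [-0.0178, 0.0253, 0.0805] deg/row 4.9 mm/row 37.9
5 x travel [-37.2, -0.5, -7.0] twist [-0.0178, 0.0253, 0.0805] deg/row 4.9 mm/row 37.9
5 x travel [-33.1, 14.7, -10.9] twist [-0.0178, 0.0253, 0.0805] deg/row 4.9 mm/row 37.9
4 x travel [-5.3, -0.7, 29.0] twist [-0.0, 0.0, 0.0] deg/row 0.0 mm/row 29.5
[0.52695767 0.04913009 0.25578015] [0.52695767 0.01913009 0.37      ]
```

```bash
python3 -m crank '[{"gripper":85,"travel":[0,0,-37],"twist":[0,0,0]},{"gripper":85,"travel":[0,0,-37],"twist":[0,0,0]},{"gripper":85,"travel":[0,0,-37],"twist":[0,0,0]},{"gripper":85,"travel":[0,0,-37],"twist":[0,0,0]},{"gripper":60,"travel":[-34.5,-15.5,-1.7],"twist":[-0.0178,0.0253,0.0805]},{"gripper":60,"travel":[-34.5,-15.5,-1.7],"twist":[-0.0178,0.0253,0.0805]},{"gripper":60,"travel":[-34.5,-15.5,-1.7],"twist":[-0.0178,0.0253,0.0805]},{"gripper":60,"travel":[-34.5,-15.5,-1.7],"twist":[-0.0178,0.0253,0.0805]},{"gripper":60,"travel":[-34.5,-15.5,-1.7],"twist":[-0.0178,0.0253,0.0805]}]' 30
python3 -m crank '[{"gripper":60,"travel":[-37.2,-0.5,-7],"twist":[-0.0178,0.0253,0.0805]},{"gripper":60,"travel":[-37.2,-0.5,-7],"twist":[-0.0178,0.0253,0.0805]},{"gripper":60,"travel":[-37.2,-0.5,-7],"twist":[-0.0178,0.0253,0.0805]},{"gripper":60,"travel":[-37.2,-0.5,-7],"twist":[-0.0178,0.0253,0.0805]},{"gripper":60,"travel":[-37.2,-0.5,-7],"twist":[-0.0178,0.0253,0.0805]},{"gripper":60,"travel":[-33.1,14.7,-10.9],"twist":[-0.0178,0.0253,0.0805]},{"gripper":60,"travel":[-33.1,14.7,-10.9],"twist":[-0.0178,0.0253,0.0805]},{"gripper":60,"travel":[-33.1,14.7,-10.9],"twist":[-0.0178,0.0253,0.0805]},{"gripper":60,"travel":[-33.1,14.7,-10.9],"twist":[-0.0178,0.0253,0.0805]},{"gripper":60,"travel":[-33.1,14.7,-10.9],"twist":[-0.0178,0.0253,0.0805]},{"gripper":60,"travel":[0,0,0],"twist":[0,0,0]}]'
python3 - <<'E'
from plan import *
o=bot.get_obs();print(np.round(o["q"],1),o["ee_pos"],o["opening"])
im=bot.camera("wrist");c=bot.calibration("wrist")
import json;json.dump({k:np.array(v).tolist() for k,v in c.items()},open("w1.json","w"))
cv2.imwrite("pics/w1.png",np.clip(im[:,:,::-1]*1.4,0,255).astype(np.uint8))
print(np.linalg.inv(np.array(c["camera_from_world"])),c["vfov"])
print(proj(tw([-.042,0,.123],*TANK),c))
E
```

```text
time: 1.23
ee_pos: [0.3304, 0.3382, 0.3757]
tcp_rot: [176.5, -8.1, 132.1]
wrist_force: [-0.7, -0.2, -0.4]
opening: 0.0602
grasp_force: 0.0
time: 2.6
ee_pos: [0.5278, 0.0174, 0.3681]
tcp_rot: [-179.8, -25.0, 84.5]
wrist_force: [0.1, -0.3, 0.6]
opening: 0.0604
grasp_force: 0.0
[-11.2   7.1  25.  110.8  24.8  83.6] [0.52782387 0.01739686 0.36813903] 0.060385351567761314
[[ 0.99571926 -0.09208899  0.00792335  0.52895703]
 [-0.0924034  -0.98975046  0.10888357  0.03454257]
 [-0.00218484 -0.10914962 -0.99402293  0.53370386]
 [ 0.          0.          0.          1.        ]] 65.92969330050337
[[313.59270109 181.87360891]]
```

View pics/w1.png

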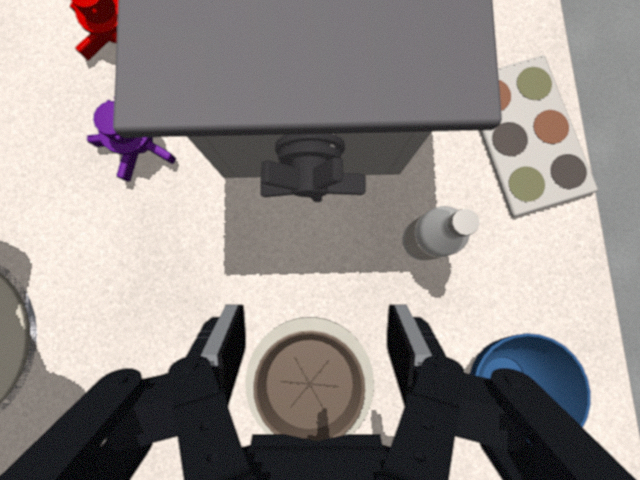

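The wrist view shows the plug under the lid edge with its hub near (315,172), side arms to (265,178) and (363,183), and the flange and collar at (310,148). The arm angle isn't clear, so I'll enlarge this with overlays of candidate angles.

Run:
```python
from plan import *
c=json.load(open("w1.json"));im=cv2.imread("pics/w1.png")
def box(phi):
    segs=[]
    for k in range(5):
        a=np.radians(phi)+k*2*np.pi/5;u=np.array([np.sin(a),np.cos(a)]);v=np.array([u[1],-u[0]])
        cs=[(x,*(u*65+v*s)) for x,s in ((-54,-6),(-54,6),(-30,6),(-30,-6),(-54,-6))]
        ci=[(x,*(u*21+v*s)) for x,s in ((-54,-6),(-54,6),(-30,6),(-30,-6),(-54,-6))]
        segs+= [(k,np.array(cs)),(k,np.array([cs[0],ci[0]])),(k,np.array([cs[1],ci[1]]))]
    return segs
tiles=[]
x0,y0,w,h=245,115,135,100
for ph in (None,-31,0,5):
    t=cv2.resize(im[y0:y0+h,x0:x0+w],(400,296),interpolation=cv2.INTER_CUBIC)
    t=np.clip(t*2.2,0,255).astype(np.uint8)
    if ph is not None:
        for k,s in box(ph):
            P=(proj(tw((s+[0,0,123])/1e3,*TANK),c)-[x0,y0])*400/w
            cv2.polylines(t,[P.astype(np.int32)],False,[(0,0,255),(0,255,0),(255,0,0),(255,255,0),(0,255,255)][k],1)
    tiles.append(t)
cv2.imwrite("pics/ov1.png",np.vstack([np.hstack(tiles[:2]),np.hstack(tiles[2:])]))
```

```text
(no output)
```

View pics/ov1.png

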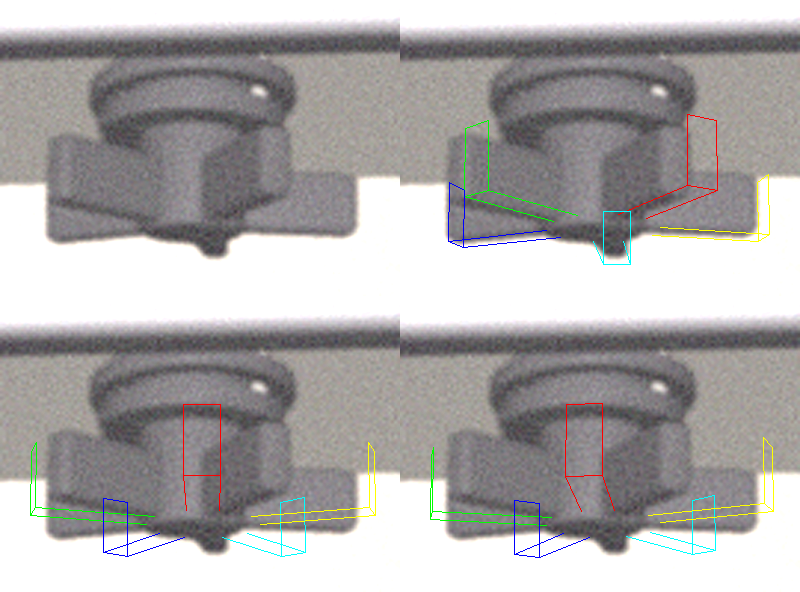

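Phi ≈ -31° is right, with one arm up-right, one up-left and three below. I'll refine it with a small fit for angle, lateral offset and tilt.

Run:
```python
from plan import *
c=json.load(open("w1.json"))
# (arm k, axial, side s, tile px)
ob=[(0,-54,6,(264,196)),(0,-54,-6,(290,196)),(0,-30,6,(264,130)),(0,-30,-6,(288,128)),
(1,-54,6,(50,199)),(1,-54,-6,(67,206)),(1,-30,-6,(68,137)),(1,-30,6,(50,140)),
(4,-54,None,(357,236)),(2,-54,None,(52,240)),(3,-54,None,(216,254))]
# side sign: choose by min
def pts(p):
    phi,dy,til,dx,dz=p;out=[]
    Rt=R.from_euler("y",-til).as_matrix()
    for k,x,s,_ in ob:
        a=phi+k*2*np.pi/5;u=np.array([np.sin(a),np.cos(a)]);v=np.array([u[1],-u[0]])
        if s is None: s=0
        q=Rt@np.array([x+42,*(u*65+v*s)])
        out.append(q+[-42+dx,dy,123+dz])
    return np.array(out)/1e3
def res(p,full=False):
    P=(proj(tw(pts(p),*TANK),c)-[245,115])*400/135
    r=(P-np.array([o[3] for o in ob]))
    return np.concatenate([r.ravel(),[p[2]*180/np.pi/2, p[4]*2,p[3]]])
for sg in (1,-1):
    ob=[(k,x,None if s is None else sg*abs(s)*np.sign(s),u) for k,x,s,u in ob]
    r=least_squares(res,[np.radians(-31),0,0,0,0],loss="soft_l1");print(r.cost,np.degrees(r.x[0]),r.x[1],np.degrees(r.x[2]),r.x[3:])
    print(np.round(res(r.x)[:-3].reshape(-1,2)).tolist())
```

```text
43.938084702935086 -27.36229248670685 4.115063351710686 4.082339563256113 [ 0.18751351 -0.4449334 ]
[[-0.0, 1.0], [5.0, 4.0], [-0.0, -5.0], [7.0, 1.0], [-4.0, 9.0], [0.0, -3.0], [-0.0, -4.0], [-4.0, -1.0], [-1.0, -2.0], [0.0, 2.0], [1.0, 0.0]]
202.62176251326864 -28.984061144234275 3.0888811793025615 3.898772178261959 [ 0.3076485  -0.21413812]
[[39.0, 4.0], [-18.0, 0.0], [38.0, -1.0], [-16.0, -4.0], [24.0, 3.0], [-15.0, 0.0], [-16.0, 0.0], [24.0, -9.0], [0.0, -2.0], [0.0, 1.0], [-1.0, 0.0]]
```

Run:
```python
import json
json.dump([.5359,.1909,1.4788],open("tank.json","w"))
from plan import *
A=cur();C=rows(A,grasp(-27,48,45,25,back=65),6);print(C[:3,3]);rows(C,grasp(-27,48,45,25),5)
```

```text
6 x travel [5.2, 11.0, 31.4] twist [0.0709, 0.0, 0.0329] deg/row 4.5 mm/row 33.7
[0.57052637 0.12299139 0.20291452]
5 x travel [-0.0, -0.0, 13.0] twist [-0.0, -0.0, -0.0] deg/row 0.0 mm/row 13.0
```

Run:
```python
from plan import *
A=cur();C=rows(A,grasp(-27,50,46,30,back=65),6);print(C[:3,3]);rows(C,grasp(-27,50,46,30),5)
```

```text
6 x travel [3.4, 10.9, 31.2] twist [0.0694, 0.0143, 0.036] deg/row 4.6 mm/row 33.2
[0.57017396 0.11844498 0.2030455 ]
5 x travel [-0.0, -0.0, 13.0] twist [-0.0, -0.0, -0.0] deg/row 0.0 mm/row 13.0
```

```bash
python3 -m crank '[{"gripper":55,"travel":[3.4,10.9,31.2],"twist":[0.0694,0.0143,0.036]},{"gripper":55,"travel":[3.4,10.9,31.2],"twist":[0.0694,0.0143,0.036]},{"gripper":55,"travel":[3.4,10.9,31.2],"twist":[0.0694,0.0143,0.036]},{"gripper":55,"travel":[3.4,10.9,31.2],"twist":[0.0694,0.0143,0.036]},{"gripper":55,"travel":[3.4,10.9,31.2],"twist":[0.0694,0.0143,0.036]},{"gripper":55,"travel":[3.4,10.9,31.2],"twist":[0.0694,0.0143,0.036]},{"gripper":55,"travel":[0,0,0],"twist":[0,0,0]}]'
python3 - <<'E'
from plan import *
o=bot.get_obs();print(np.round(o["q"],1))
A=cur();C=grasp(-27,50,46,30,back=65);D=np.linalg.inv(A)@C;print(np.round(D[:3,3]*1e3,1),R.from_matrix(D[:3,:3]).as_rotvec(degrees=True).round(1))
rows(A,grasp(-27,50,46,30),5)
im=bot.camera("wrist");cv2.imwrite("pics/w2.png",np.clip(im[:,:,::-1]*2.,0,255).astype(np.uint8))
E
```

```text
time: 3.52
ee_pos: [0.5695, 0.1207, 0.2009]
tcp_rot: [-149.3, -26.4, 70.2]
wrist_force: [-0.9, -0.1, -0.0]
opening: 0.0552
grasp_force: 0.0
[ -2.6  30.6  29.8 115.1  31.   92.5]
[-0.8 -0.2 -3.1] [-0.3  0.2  0.1]
5 x travel [-0.1, 0.0, 12.4] twist [-0.001, 0.0006, 0.0003] deg/row 0.1 mm/row 12.4
```

View pics/w2.png

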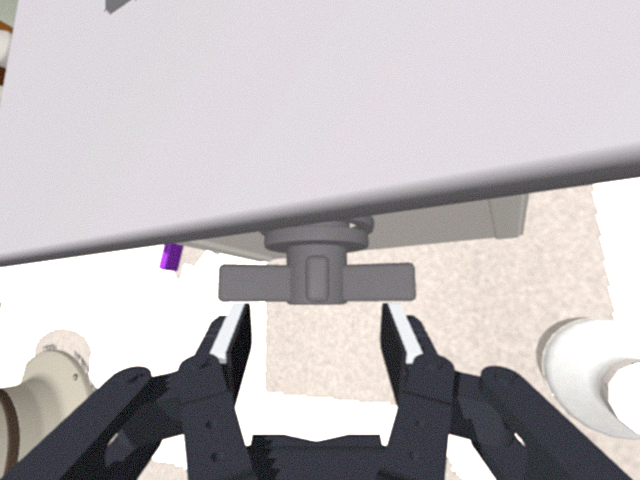

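The wrist view shows the target arm end-on at (317,278), centred between the fingers (236 and 397) and clear of the lid edge. Next I'll advance and grip.

```bash
python3 -m crank '[{"gripper":55,"travel":[-0.1,0,12.4],"twist":[0,0,0]},{"gripper":55,"travel":[-0.1,0,12.4],"twist":[0,0,0]},{"gripper":55,"travel":[-0.1,0,12.4],"twist":[0,0,0]},{"gripper":55,"travel":[-0.1,0,12.4],"twist":[0,0,0]},{"gripper":55,"travel":[-0.1,0,12.4],"twist":[0,0,0]},{"gripper":55,"travel":[0,0,0],"twist":[0,0,0]}]'
python3 - <<'E'
from plan import *
A=cur();C=grasp(-27,50,46,30);D=np.linalg.inv(A)@C;print(np.round(D[:3,3]*1e3,1),R.from_matrix(D[:3,:3]).as_rotvec(degrees=True).round(1),np.round(bot.get_obs()["q"],1))
E
python3 -m crank '[{"gripper":0,"travel":[0,0,0],"twist":[0,0,0]},{"gripper":0,"travel":[0,0,0],"twist":[0,0,0]},{"gripper":0,"travel":[0,0,0],"twist":[0,0,0]},{"gripper":0,"travel":[0,0,0],"twist":[0,0,0]},{"gripper":0,"travel":[0,0,0],"twist":[0,0,0]},{"gripper":0,"travel":[0,0,0],"twist":[0,0,0]}]' 45
python3 - <<'E'
from plan import *
A=cur()
a=grasp(-27,50,46,30)
for e,n in ((48,9),):
    # same relative motion: turn about axis and back out 28 mm/turn, applied to actual pose
    C=grasp(e,50,46+28*(e+27)/360,30)
    M=C@np.linalg.inv(a)@A
    rows(A,M,n)
    rows(A,M,12)
E
```

```text
time: 4.32
ee_pos: [0.548, 0.1522, 0.1554]
tcp_rot: [-149.6, -26.4, 70.2]
wrist_force: [0.3, 0.1, 0.5]
opening: 0.0552
grasp_force: 0.0
[-0.4  0.8  2.5] [-0.   0.1  0.1] [  0.   26.3  19.1 106.9  32.2  95.5]
time: 5.08
ee_pos: [0.5488, 0.1517, 0.1562]
tcp_rot: [-149.7, -26.5, 70.2]
wrist_force: [1.4, -3.2, 5.1]
opening: 0.0113
grasp_force: 46.4
9 x travel [-0.8, -5.4, 0.1] twist [-0.126, -0.0002, -0.0726] deg/row 8.3 mm/row 5.4
12 x travel [-0.5, -4.0, -0.0] twist [-0.0945, -0.0001, -0.0545] deg/row 6.3 mm/row 4.1
```

```bash
python3 -m crank '[{"gripper":0,"travel":[-0.5,-4,0],"twist":[-0.0945,0,-0.0545]},{"gripper":0,"travel":[-0.5,-4,0],"twist":[-0.0945,0,-0.0545]},{"gripper":0,"travel":[-0.5,-4,0],"twist":[-0.0945,0,-0.0545]},{"gripper":0,"travel":[0,0,0],"twist":[0,0,0]}]'
python3 -c "
from plan import *
o=bot.get_obs();print(np.round(o['q'],1),o['torque'])"
```

```text
time: 5.58
ee_pos: [0.5366, 0.1515, 0.1595]
tcp_rot: [-170.8, -29.6, 80.3]
wrist_force: [6.0, -0.5, -6.6]
opening: 0.0112
grasp_force: 46.1
[ 0.7  6.9 -0.3 87.4 30.6 96.8] [-1.3885473  -1.50471683 -0.8792345 ]
```

```bash
python3 -m crank '[{"gripper":0,"travel":[-0.5,-4,0],"twist":[-0.0945,0,-0.0545]},{"gripper":0,"travel":[-0.5,-4,0],"twist":[-0.0945,0,-0.0545]},{"gripper":0,"travel":[-0.5,-4,0],"twist":[-0.0945,0,-0.0545]},{"gripper":0,"travel":[-0.5,-4,0],"twist":[-0.0945,0,-0.0545]},{"gripper":0,"travel":[-0.5,-4,0],"twist":[-0.0945,0,-0.0545]},{"gripper":0,"travel":[0,0,0],"twist":[0,0,0]}]'
python3 - <<'E'
from plan import *
o=bot.get_obs();print(np.round(o['q'],1))
for e in (48,):
  for p in (20,25):
    A=cur();C=grasp(p,50,46+28*(p+27)/360,30);D=np.linalg.inv(A)@C;print(p,np.round(D[:3,3]*1e3,1),R.from_matrix(D[:3,:3]).as_rotvec(degrees=True).round(1))
E
```

```text
time: 6.32
ee_pos: [0.5174, 0.1509, 0.1563]
tcp_rot: [153.7, -27.3, 97.6]
wrist_force: [14.2, 5.0, -11.1]
opening: 0.011
grasp_force: 45.2
[  2.6 -24.9 -32.1  55.8  26.6  98. ]
20 [-0.3  2.3  3.2] [2.8 0.1 1.7]
25 [-0.6 -0.6  3. ] [-1.6  0.  -0.8]
```

```bash
python3 -m crank '[{"gripper":0,"travel":[-0.5,-4,0],"twist":[-0.0945,0,-0.0545]},{"gripper":0,"travel":[-0.5,-4,0],"twist":[-0.0945,0,-0.0545]},{"gripper":0,"travel":[-0.5,-4,0],"twist":[-0.0945,0,-0.0545]},{"gripper":0,"travel":[0,0,0],"twist":[0,0,0]}]'
python3 - <<'E'
from plan import *
o=bot.get_obs();print(np.round(o['q'],1))
p=42
A=cur();C=grasp(p,50,46+28*(p+27)/360,30);D=np.linalg.inv(A)@C;print(p,np.round(D[:3,3]*1e3,1),R.from_matrix(D[:3,:3]).as_rotvec(degrees=True).round(1))
S=A.copy();S[:3,3]-=S[:3,2]*.065
rows(A,S,4)
n=grasp(-30,50,46+28*69/360,30,back=65)
rows(S,n,11)
rows(n,grasp(-30,50,46+28*69/360,30),5)
E
```

```text
time: 6.82
ee_pos: [0.5074, 0.1508, 0.1503]
tcp_rot: [133.9, -21.8, 105.9]
wrist_force: [14.4, 5.8, -5.1]
opening: 0.0112
grasp_force: 45.5
[  4.2 -43.9 -50.9  37.5  23.5  97.6]
42 [-1.   0.1  3.1] [-0. -0.  0.]
4 x travel [0.0, 0.0, -16.2] twist [-0.0, -0.0, -0.0] deg/row 0.0 mm/row 16.2
11 x travel [-0.4, 10.4, 0.8] twist [0.0989, 0.0, 0.0572] deg/row 6.5 mm/row 10.5
5 x travel [-0.0, -0.0, 13.0] twist [0.0, 0.0, 0.0] deg/row 0.0 mm/row 13.0
```

```bash
python3 -m crank '[{"gripper":55,"travel":[0,0,0],"twist":[0,0,0]},{"gripper":55,"travel":[0,0,0],"twist":[0,0,0]},{"gripper":55,"travel":[0,0,0],"twist":[0,0,0]},{"gripper":55,"travel":[0,0,0],"twist":[0,0,0]}]'
python3 -m crank '[{"gripper":55,"travel":[-13,0,-7.5],"twist":[0,0,0]},{"gripper":55,"travel":[-13,0,-7.5],"twist":[0,0,0]},{"gripper":55,"travel":[-13,0,-7.5],"twist":[0,0,0]},{"gripper":55,"travel":[-13,0,-7.5],"twist":[0,0,0]},{"gripper":55,"travel":[0,0,0],"twist":[0,0,0]}]'
python3 - <<'E'
from plan import *
o=bot.get_obs();print(np.round(o['q'],1))
A=cur();n=rows(A,grasp(-30,50,46+28*69/360+60,30),11)
rows(n,grasp(-30,50,46+28*69/360,30),4)
E
```

```text
time: 7.32
ee_pos: [0.5073, 0.1508, 0.15]
tcp_rot: [134.1, -21.9, 105.8]
wrist_force: [0.6, -0.1, -0.6]
opening: 0.0549
grasp_force: 0.0
time: 7.95
ee_pos: [0.502, 0.0902, 0.1501]
tcp_rot: [134.0, -21.9, 105.8]
wrist_force: [0.3, 1.3, -0.2]
opening: 0.0552
grasp_force: 0.0
[ -6.4 -43.3 -49.8  42.1  30.7  89. ]
11 x travel [-0.1, 4.0, 0.5] twist [0.0987, 0.0, 0.0569] deg/row 6.5 mm/row 4.0
4 x travel [13.0, -0.0, 7.5] twist [0.0, 0.0, 0.0] deg/row 0.0 mm/row 15.0
```

```bash
python3 -m crank '[{"gripper":55,"travel":[-0.1,4,0.5],"twist":[0.0987,0,0.0569]},{"gripper":55,"travel":[-0.1,4,0.5],"twist":[0.0987,0,0.0569]},{"gripper":55,"travel":[-0.1,4,0.5],"twist":[0.0987,0,0.0569]},{"gripper":55,"travel":[-0.1,4,0.5],"twist":[0.0987,0,0.0569]},{"gripper":55,"travel":[-0.1,4,0.5],"twist":[0.0987,0,0.0569]},{"gripper":55,"travel":[-0.1,4,0.5],"twist":[0.0987,0,0.0569]},{"gripper":55,"travel":[-0.1,4,0.5],"twist":[0.0987,0,0.0569]},{"gripper":55,"travel":[-0.1,4,0.5],"twist":[0.0987,0,0.0569]},{"gripper":55,"travel":[-0.1,4,0.5],"twist":[0.0987,0,0.0569]},{"gripper":55,"travel":[-0.1,4,0.5],"twist":[0.0987,0,0.0569]},{"gripper":55,"travel":[-0.1,4,0.5],"twist":[0.0987,0,0.0569]},{"gripper":55,"travel":[0,0,0],"twist":[0,0,0]}]'
python3 - <<'E'
from plan import *
o=bot.get_obs();print(np.round(o['q'],1))
A=cur();C=grasp(-30,50,46+28*69/360+60,30);D=np.linalg.inv(A)@C;print(np.round(D[:3,3]*1e3,1),R.from_matrix(D[:3,:3]).as_rotvec(degrees=True).round(1))
rows(A,grasp(-30,50,46+28*69/360,30),4)
im=bot.camera("wrist");cv2.imwrite("pics/w3.png",np.clip(im[:,:,::-1]*2.,0,255).astype(np.uint8))
E
```

```text
time: 9.45
ee_pos: [0.5438, 0.0895, 0.148]
tcp_rot: [-146.1, -25.5, 68.7]
wrist_force: [0.1, -0.5, -0.3]
opening: 0.0551
grasp_force: 0.0
[ -5.5  30.4  22.4 112.4  29.7  89.6]
[ 0.2 -2.4 -3.6] [-0.3  0.1 -0. ]
4 x travel [13.1, -0.6, 6.6] twist [-0.0012, 0.0006, -0.0001] deg/row 0.1 mm/row 14.6
```

View pics/w3.png

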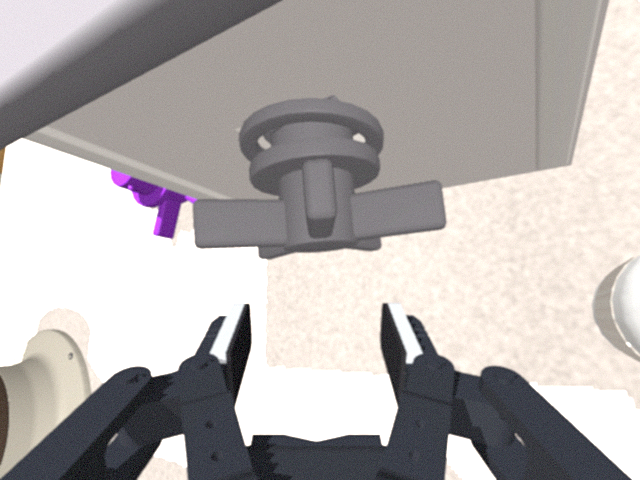

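The wrist view shows the next arm at (319,190), centred between the fingers, with the flange now standing off the collar, so the thread is turning. Next I'll move in axially, grip and turn.

```bash
python3 -m crank '[{"gripper":55,"travel":[13.1,-0.2,6.8],"twist":[0,0,0]},{"gripper":55,"travel":[13.1,-0.2,6.8],"twist":[0,0,0]},{"gripper":55,"travel":[13.1,-0.2,6.8],"twist":[0,0,0]},{"gripper":55,"travel":[13.1,-0.2,6.8],"twist":[0,0,0]},{"gripper":55,"travel":[0,0,0],"twist":[0,0,0]}]'
python3 -m crank '[{"gripper":0,"travel":[0,0,0],"twist":[0,0,0]},{"gripper":0,"travel":[0,0,0],"twist":[0,0,0]},{"gripper":0,"travel":[0,0,0],"twist":[0,0,0]},{"gripper":0,"travel":[0,0,0],"twist":[0,0,0]},{"gripper":0,"travel":[0,0,0],"twist":[0,0,0]},{"gripper":0,"travel":[0,0,0],"twist":[0,0,0]}]' 45
python3 - <<'E'
from plan import *
A=cur();a=grasp(-30,50,51.4,30);D=np.linalg.inv(A)@a;print(np.round(D[:3,3]*1e3,1),R.from_matrix(D[:3,:3]).as_rotvec(degrees=True).round(1))
rows(A,grasp(42,50,51.4+5.6,30)@np.linalg.inv(a)@A,11)
E
```

```text
time: 10.12
ee_pos: [0.549, 0.149, 0.1548]
tcp_rot: [-146.4, -25.7, 68.9]
wrist_force: [0.1, -0.8, 0.0]
opening: 0.0553
grasp_force: 0.0
time: 10.88
ee_pos: [0.5494, 0.1476, 0.1544]
tcp_rot: [-146.4, -25.7, 68.8]
wrist_force: [1.4, 0.0, -0.9]
opening: 0.011
grasp_force: 45.1
[-1.2  0.7  2.1] [0.  0.1 0.1]
11 x travel [-0.6, -4.1, 0.0] twist [-0.099, -0.0002, -0.057] deg/row 6.5 mm/row 4.1
```

```bash
python3 -m crank '[{"gripper":0,"travel":[-0.6,-4.1,0],"twist":[-0.099,0,-0.057]},{"gripper":0,"travel":[-0.6,-4.1,0],"twist":[-0.099,0,-0.057]},{"gripper":0,"travel":[-0.6,-4.1,0],"twist":[-0.099,0,-0.057]},{"gripper":0,"travel":[-0.6,-4.1,0],"twist":[-0.099,0,-0.057]},{"gripper":0,"travel":[-0.6,-4.1,0],"twist":[-0.099,0,-0.057]},{"gripper":0,"travel":[-0.6,-4.1,0],"twist":[-0.099,0,-0.057]},{"gripper":0,"travel":[0,0,0],"twist":[0,0,0]}]'
python3 -m crank '[{"gripper":0,"travel":[-0.6,-4.1,0],"twist":[-0.099,0,-0.057]},{"gripper":0,"travel":[-0.6,-4.1,0],"twist":[-0.099,0,-0.057]},{"gripper":0,"travel":[-0.6,-4.1,0],"twist":[-0.099,0,-0.057]},{"gripper":0,"travel":[-0.6,-4.1,0],"twist":[-0.099,0,-0.057]},{"gripper":0,"travel":[0,0,0],"twist":[0,0,0]}]'
python3 - <<'E'
from plan import *
o=bot.get_obs();print(np.round(o['q'],1),o["torque"])
p=38
A=cur();C=grasp(p,50,51.4+28*(p+30)/360,30);D=np.linalg.inv(A)@C;print(p,np.round(D[:3,3]*1e3,1),R.from_matrix(D[:3,:3]).as_rotvec(degrees=True).round(1))
E
```

```text
time: 11.75
ee_pos: [0.5246, 0.1467, 0.1582]
tcp_rot: [169.0, -29.5, 90.3]
wrist_force: [11.4, 6.0, -11.4]
opening: 0.011
grasp_force: 45.2
time: 12.38
ee_pos: [0.5097, 0.1463, 0.1521]
tcp_rot: [140.2, -23.9, 103.4]
wrist_force: [18.0, 11.0, -8.6]
opening: 0.0114
grasp_force: 46.0
[  2.8 -37.7 -44.8  43.8  25.1  97.2] [ 0.41687808 -1.44316661 -0.92947518]
38 [-1.8 -0.5  2.3] [-1.9 -0.  -1.1]
```

```bash
python3 -m crank '[{"gripper":55,"travel":[0,0,0],"twist":[0,0,0]},{"gripper":55,"travel":[0,0,0],"twist":[0,0,0]},{"gripper":55,"travel":[0,0,0],"twist":[0,0,0]},{"gripper":55,"travel":[0,0,0],"twist":[0,0,0]},{"gripper":55,"travel":[-13,0,-7.5],"twist":[0,0,0]},{"gripper":55,"travel":[-13,0,-7.5],"twist":[0,0,0]},{"gripper":55,"travel":[-13,0,-7.5],"twist":[0,0,0]},{"gripper":55,"travel":[-13,0,-7.5],"twist":[0,0,0]},{"gripper":55,"travel":[0,0,0],"twist":[0,0,0]}]'
python3 - <<'E'
from plan import *
A=cur();n=rows(A,grasp(-35,50,56.5+60,30),11)
E
```

```text
time: 13.5
ee_pos: [0.5048, 0.0855, 0.1519]
tcp_rot: [140.5, -24.0, 103.2]
wrist_force: [0.3, 0.2, -0.0]
opening: 0.0549
grasp_force: 0.0
11 x travel [-0.1, 3.9, 0.4] twist [0.0969, 0.0, 0.0558] deg/row 6.4 mm/row 3.9
```

```bash
python3 -m crank '[{"gripper":55,"travel":[-0.1,3.9,0.4],"twist":[0.0969,0,0.0558]},{"gripper":55,"travel":[-0.1,3.9,0.4],"twist":[0.0969,0,0.0558]},{"gripper":55,"travel":[-0.1,3.9,0.4],"twist":[0.0969,0,0.0558]},{"gripper":55,"travel":[-0.1,3.9,0.4],"twist":[0.0969,0,0.0558]},{"gripper":55,"travel":[-0.1,3.9,0.4],"twist":[0.0969,0,0.0558]},{"gripper":55,"travel":[-0.1,3.9,0.4],"twist":[0.0969,0,0.0558]},{"gripper":55,"travel":[-0.1,3.9,0.4],"twist":[0.0969,0,0.0558]},{"gripper":55,"travel":[-0.1,3.9,0.4],"twist":[0.0969,0,0.0558]},{"gripper":55,"travel":[-0.1,3.9,0.4],"twist":[0.0969,0,0.0558]},{"gripper":55,"travel":[-0.1,3.9,0.4],"twist":[0.0969,0,0.0558]},{"gripper":55,"travel":[-0.1,3.9,0.4],"twist":[0.0969,0,0.0558]},{"gripper":55,"travel":[0,0,0],"twist":[0,0,0]}]'
python3 - <<'E'
from plan import *
o=bot.get_obs();print(np.round(o['q'],1))
A=cur();C=grasp(-35,50,56.5+60,30);D=np.linalg.inv(A)@C;print(np.round(D[:3,3]*1e3,1),R.from_matrix(D[:3,:3]).as_rotvec(degrees=True).round(1))
rows(A,grasp(-35,50,56.5,30),4)
im=bot.camera("wrist");cv2.imwrite("pics/w4.png",np.clip(im[:,:,::-1]*2.,0,255).astype(np.uint8))
E
```

```text
time: 15.0
ee_pos: [0.5454, 0.0843, 0.1464]
tcp_rot: [-140.8, -24.0, 66.5]
wrist_force: [0.2, -0.0, 0.6]
opening: 0.0551
grasp_force: 0.0
[ -5.9  35.5  27.4 117.6  29.5  89.3]
[ 0.1 -2.4 -3.7] [-0.3  0.1 -0. ]
4 x travel [13.0, -0.6, 6.6] twist [-0.0013, 0.0006, -0.0002] deg/row 0.1 mm/row 14.6
```

View pics/w4.png

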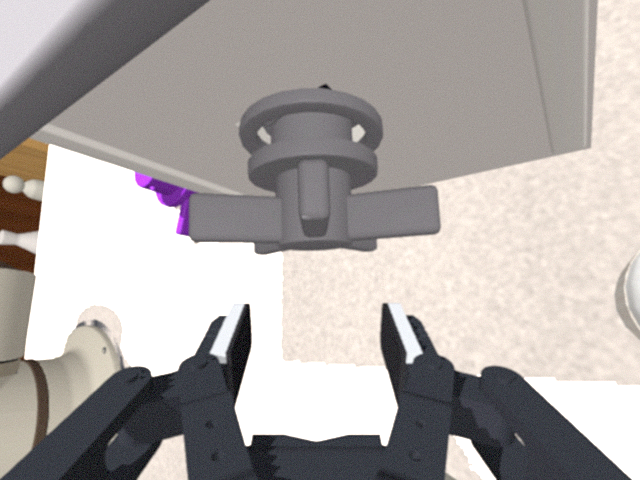

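The arm is at (315,190), centred. Next I'll go in with a firmer grip, since this hold will also carry the plug, and turn the last part.

```bash
python3 -m crank '[{"gripper":55,"travel":[13,-0.2,7.3],"twist":[0,0,0]},{"gripper":55,"travel":[13,-0.2,7.3],"twist":[0,0,0]},{"gripper":55,"travel":[13,-0.2,7.3],"twist":[0,0,0]},{"gripper":55,"travel":[13,-0.2,7.3],"twist":[0,0,0]},{"gripper":55,"travel":[0,0,0],"twist":[0,0,0]}]'
python3 -m crank '[{"gripper":0,"travel":[0,0,0],"twist":[0,0,0]},{"gripper":0,"travel":[0,0,0],"twist":[0,0,0]},{"gripper":0,"travel":[0,0,0],"twist":[0,0,0]},{"gripper":0,"travel":[0,0,0],"twist":[0,0,0]},{"gripper":0,"travel":[0,0,0],"twist":[0,0,0]},{"gripper":0,"travel":[0,0,0],"twist":[0,0,0]}]' 80
python3 - <<'E'
from plan import *
A=cur();a=grasp(-35,50,56.5,30);D=np.linalg.inv(A)@a;print(np.round(D[:3,3]*1e3,1),R.from_matrix(D[:3,:3]).as_rotvec(degrees=True).round(1))
rows(A,grasp(-5,50,56.5+2.3,30)@np.linalg.inv(a)@A,6)
E
```

```text
time: 15.68
ee_pos: [0.5499, 0.1446, 0.1517]
tcp_rot: [-141.1, -24.2, 66.7]
wrist_force: [0.4, -0.1, 0.8]
opening: 0.0552
grasp_force: 0.0
time: 16.42
ee_pos: [0.5503, 0.143, 0.1514]
tcp_rot: [-141.1, -24.2, 66.5]
wrist_force: [2.1, -4.3, -0.0]
opening: 0.0109
grasp_force: 78.4
[-0.8  0.9  0.1] [0.  0.1 0.1]
6 x travel [-0.4, -3.0, -0.0] twist [-0.0756, -0.0001, -0.0435] deg/row 5.0 mm/row 3.0
```

```bash
python3 -m crank '[{"gripper":0,"travel":[-0.4,-3,0],"twist":[-0.0756,0,-0.0435]},{"gripper":0,"travel":[-0.4,-3,0],"twist":[-0.0756,0,-0.0435]},{"gripper":0,"travel":[-0.4,-3,0],"twist":[-0.0756,0,-0.0435]},{"gripper":0,"travel":[0,0,0],"twist":[0,0,0]}]'
python3 -m crank '[{"gripper":0,"travel":[-0.4,-3,0],"twist":[-0.0756,0,-0.0435]},{"gripper":0,"travel":[-0.4,-3,0],"twist":[-0.0756,0,-0.0435]},{"gripper":0,"travel":[0,0,0],"twist":[0,0,0]}]'
python3 -m crank '[{"gripper":0,"travel":[-0.4,-3,0],"twist":[-0.0756,0,-0.0435]},{"gripper":0,"travel":[0,0,0],"twist":[0,0,0]}]'
python3 -m crank '[{"gripper":0,"travel":[-0.4,-3,0],"twist":[-0.0756,0,-0.0435]},{"gripper":0,"travel":[0,0,0],"twist":[0,0,0]}]'
python3 -c "
from plan import *
o=bot.get_obs();print(np.round(o['q'],1),o['torque'])"
```

```text
time: 16.92
ee_pos: [0.5419, 0.1426, 0.1559]
tcp_rot: [-157.5, -28.0, 73.8]
wrist_force: [5.9, -3.0, -4.2]
opening: 0.0109
grasp_force: 80.6
time: 17.3
ee_pos: [0.5362, 0.1425, 0.157]
tcp_rot: [-168.6, -29.4, 79.1]
wrist_force: [7.5, -3.5, -2.9]
opening: 0.0108
grasp_force: 80.6
time: 17.55
ee_pos: [0.5334, 0.1425, 0.1572]
tcp_rot: [-174.3, -29.8, 81.9]
wrist_force: [7.7, -1.8, -3.1]
opening: 0.0109
grasp_force: 80.4
time: 17.8
ee_pos: [0.5304, 0.1424, 0.1572]
tcp_rot: [-180.0, -29.9, 84.8]
wrist_force: [8.6, -2.3, -3.8]
opening: 0.0106
grasp_force: 80.1
[ 0.1 -1.3 -8.7 79.5 29.8 96.1] [-1.35102909 -1.84969399 -1.43917691]
```

```bash
python3 -m crank '[{"gripper":0,"travel":[-3.5,0,-2],"twist":[0,0,0]},{"gripper":0,"travel":[0,0,0],"twist":[0,0,0]}]'
python3 -m crank '[{"gripper":0,"travel":[-3.5,0,-2],"twist":[0,0,0]},{"gripper":0,"travel":[0,0,0],"twist":[0,0,0]}]'
```

```text
time: 18.05
ee_pos: [0.5304, 0.1387, 0.157]
tcp_rot: [-179.8, -30.0, 84.7]
wrist_force: [7.1, -0.7, -2.5]
opening: 0.0111
grasp_force: 80.4
time: 18.3
ee_pos: [0.5298, 0.1347, 0.157]
tcp_rot: [-179.8, -30.0, 84.7]
wrist_force: [4.6, -1.8, 0.8]
opening: 0.011
grasp_force: 80.7
```

It comes freely (under 8 N), so the thread has let go. Next I'll draw it straight out.

```bash
python3 -m crank '[{"gripper":0,"travel":[-8.7,0,-5],"twist":[0,0,0]},{"gripper":0,"travel":[-8.7,0,-5],"twist":[0,0,0]},{"gripper":0,"travel":[-8.7,0,-5],"twist":[0,0,0]},{"gripper":0,"travel":[-8.7,0,-5],"twist":[0,0,0]},{"gripper":0,"travel":[-8.7,0,-5],"twist":[0,0,0]},{"gripper":0,"travel":[-8.7,0,-5],"twist":[0,0,0]},{"gripper":0,"travel":[0,0,0],"twist":[0,0,0]}]'
python3 - <<'E'
from plan import *
print(np.round(bot.get_obs()["q"],1))
im=np.hstack([bot.camera("side")[100:400,200:500],bot.camera("wrist")[0:300,170:470]])
cv2.imwrite("pics/s5.png",np.clip(im[:,:,::-1]*1.7,0,255).astype(np.uint8))
E
```

```text
time: 19.18
ee_pos: [0.5239, 0.0739, 0.1571]
tcp_rot: [180.0, -30.0, 84.7]
wrist_force: [-0.3, 0.2, -3.8]
opening: 0.0109
grasp_force: 80.1
[-7.6 -0.1 -7.6 83.8 29.9 87.4]
```

View pics/s5.png

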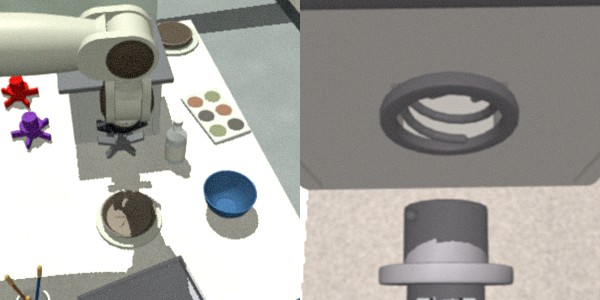

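The plug is out of the port and held, weighing about 3.8 N: the wrist view shows the nose at (445,200) in the crop, clear of the open collar, and the bystanders have not moved. Next: carry it to the tray.

Run:
```python
from plan import *
A=cur();M=A.copy();M[:3,3]=[.515,-.05,.24];rows(A,M,5)
V=pose(.504,-.392,.19,[-180,0,84.7])
H=pose(.51,-.22,.23,[-180,-15,84.7])
rows(M,H,6);rows(H,V,6);F=V.copy();F[2,3]=.10;rows(V,F,4)
```

```text
5 x travel [-13.4, 0.5, -26.8] twist [-0.0, 0.0, -0.0] deg/row 0.0 mm/row 30.0
6 x travel [-26.6, 1.8, -9.9] twist [-0.0, -0.0436, 0.0002] deg/row 2.5 mm/row 28.5
6 x travel [-29.4, 1.7, 2.2] twist [0.0, -0.0436, -0.0] deg/row 2.5 mm/row 29.5
4 x travel [0.0, -0.0, 22.5] twist [-0.0, -0.0, 0.0] deg/row 0.0 mm/row 22.5
```

```bash
python3 -m crank '[{"gripper":0,"travel":[-7,0,-13],"twist":[0,0,0]},{"gripper":0,"travel":[-13.4,0.5,-26.8],"twist":[0,0,0]},{"gripper":0,"travel":[-13.4,0.5,-26.8],"twist":[0,0,0]},{"gripper":0,"travel":[-13.4,0.5,-26.8],"twist":[0,0,0]},{"gripper":0,"travel":[-13.4,0.5,-26.8],"twist":[0,0,0]},{"gripper":0,"travel":[-7,0,-13],"twist":[0,0,0]},{"gripper":0,"travel":[-26.6,1.8,-9.9],"twist":[0,-0.0436,0]},{"gripper":0,"travel":[-26.6,1.8,-9.9],"twist":[0,-0.0436,0]},{"gripper":0,"travel":[-26.6,1.8,-9.9],"twist":[0,-0.0436,0]},{"gripper":0,"travel":[-26.6,1.8,-9.9],"twist":[0,-0.0436,0]},{"gripper":0,"travel":[-26.6,1.8,-9.9],"twist":[0,-0.0436,0]},{"gripper":0,"travel":[-26.6,1.8,-9.9],"twist":[0,-0.0436,0]}]'
python3 -m crank '[{"gripper":0,"travel":[-29.4,1.7,2.2],"twist":[0,-0.0436,0]},{"gripper":0,"travel":[-29.4,1.7,2.2],"twist":[0,-0.0436,0]},{"gripper":0,"travel":[-29.4,1.7,2.2],"twist":[0,-0.0436,0]},{"gripper":0,"travel":[-29.4,1.7,2.2],"twist":[0,-0.0436,0]},{"gripper":0,"travel":[-29.4,1.7,2.2],"twist":[0,-0.0436,0]},{"gripper":0,"travel":[-15,0.8,1.1],"twist":[0,-0.0436,0]},{"gripper":0,"travel":[-14,0.8,1.1],"twist":[0,0,0]},{"gripper":0,"travel":[0,0,0],"twist":[0,0,0]}]'
python3 - <<'E'
from plan import *
A=cur();print(np.round(bot.get_obs()["q"],1))
F=pose(.504,-.392,.10,[-180,0,84.7]);rows(A,F,4)
im=np.hstack([bot.camera("side")[240:480,200:500],bot.camera("scene")[200:440,100:400]])
cv2.imwrite("pics/s6.png",np.clip(im[:,:,::-1]*1.4,0,255).astype(np.uint8))
E
```

```text
time: 20.78
ee_pos: [0.5098, -0.2206, 0.2288]
tcp_rot: [180.0, -14.9, 84.8]
wrist_force: [0.4, -0.2, -4.5]
opening: 0.0108
grasp_force: 80.1
time: 21.78
ee_pos: [0.5043, -0.3918, 0.1896]
tcp_rot: [180.0, -0.1, 84.8]
wrist_force: [0.3, -0.4, -4.1]
opening: 0.0109
grasp_force: 80.1
[-37.9  16.9  19.1  92.3   0.1  57.4]
4 x travel [-0.1, -0.1, 22.4] twist [0.0001, -0.0002, 0.0003] deg/row 0.0 mm/row 22.4
```

View pics/s6.png

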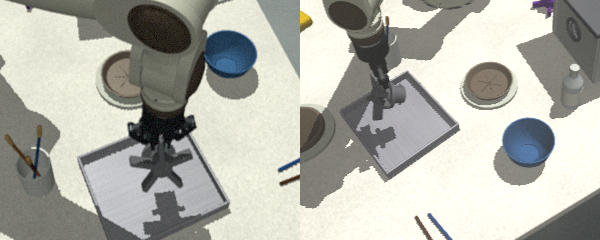

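The plug hangs over the tray with one arm up and its nose dipped, well inside the walls. The jar, dish and bowl are undisturbed. Next I'll lower it and feel for contact.

```bash
python3 -m crank '[{"gripper":0,"travel":[0,0,22],"twist":[0,0,0]},{"gripper":0,"travel":[0,0,22],"twist":[0,0,0]},{"gripper":0,"travel":[0,0,22],"twist":[0,0,0]},{"gripper":0,"travel":[0,0,22],"twist":[0,0,0]},{"gripper":0,"travel":[0,0,0],"twist":[0,0,0]}]'
for i in 1; do python3 -m crank '[{"gripper":0,"travel":[0,0,3],"twist":[0,0,0]},{"gripper":0,"travel":[0,0,3],"twist":[0,0,0]},{"gripper":0,"travel":[0,0,0],"twist":[0,0,0]}]'; done
python3 -m crank '[{"gripper":0,"travel":[0,0,2],"twist":[0,0,0]},{"gripper":0,"travel":[0,0,2],"twist":[0,0,0]},{"gripper":0,"travel":[0,0,0],"twist":[0,0,0]}]'
```

```text
time: 22.5
ee_pos: [0.5037, -0.3905, 0.1001]
tcp_rot: [-179.9, -0.1, 84.8]
wrist_force: [0.8, -0.5, -2.9]
opening: 0.0111
grasp_force: 79.9
time: 22.88
ee_pos: [0.5045, -0.3917, 0.0961]
tcp_rot: [180.0, 0.0, 84.8]
wrist_force: [-0.5, -0.4, -3.6]
opening: 0.0108
grasp_force: 80.0
time: 23.25
ee_pos: [0.5042, -0.3916, 0.0915]
tcp_rot: [180.0, -0.0, 84.8]
wrist_force: [0.5, 0.0, -3.9]
opening: 0.0108
grasp_force: 80.0
```

```bash
python3 -m crank '[{"gripper":0,"travel":[0,0,2],"twist":[0,0,0]},{"gripper":0,"travel":[0,0,1],"twist":[0,0,0]},{"gripper":0,"travel":[0,0,0],"twist":[0,0,0]}]'
python3 -m crank '[{"gripper":0,"travel":[0,0,1],"twist":[0,0,0]},{"gripper":0,"travel":[0,0,1],"twist":[0,0,0]},{"gripper":0,"travel":[0,0,0],"twist":[0,0,0]}]'
python3 -m crank '[{"gripper":0,"travel":[0,0,1],"twist":[0,0,0]},{"gripper":0,"travel":[0,0,1],"twist":[0,0,0]},{"gripper":0,"travel":[0,0,0],"twist":[0,0,0]}]'
```

```text
time: 23.62
ee_pos: [0.5044, -0.3917, 0.0887]
tcp_rot: [180.0, 0.0, 84.8]
wrist_force: [0.7, -0.2, -4.2]
opening: 0.0107
grasp_force: 80.1
time: 24.0
ee_pos: [0.5046, -0.3917, 0.0877]
tcp_rot: [179.9, 0.0, 84.8]
wrist_force: [-2.5, 3.0, 5.4]
opening: 0.0109
grasp_force: 81.4
time: 24.38
ee_pos: [0.5048, -0.3917, 0.0872]
tcp_rot: [179.9, 0.1, 84.8]
wrist_force: [-3.9, 6.1, 15.9]
opening: 0.0107
grasp_force: 83.0
```

```bash
python3 -c "
from plan import *
o=bot.get_obs();A=cur();print('tool torque',A[:3,:3].T@np.array(o['torque']),A[:3,:3].T@np.array(o['wrist_force']))"
python3 -m crank '[{"gripper":0,"travel":[0,0,-1.5],"twist":[0,0,0]},{"gripper":0,"travel":[0,0,0],"twist":[0,0,0]},{"gripper":0,"travel":[0,0,0],"twist":[0,0,0]}]' 20
python3 -m crank '[{"gripper":0,"travel":[0,0,1],"twist":[0,0,0]},{"gripper":0,"travel":[0,0,1],"twist":[0,0,0]},{"gripper":0,"travel":[0,0,0],"twist":[0,0,0]}]'
python3 -c "
from plan import *
o=bot.get_obs();A=cur();print('tool torque',A[:3,:3].T@np.array(o['torque']),A[:3,:3].T@np.array(o['wrist_force']))"
```

```text
tool torque [1.1601243  0.80653457 0.08043028] [  5.66904726  -4.39960655 -15.8767852 ]
time: 24.75
ee_pos: [0.5047, -0.3917, 0.0875]
tcp_rot: [179.9, 0.0, 84.8]
wrist_force: [-1.9, 3.9, 9.1]
opening: 0.0112
grasp_force: 81.7
time: 25.12
ee_pos: [0.5048, -0.3917, 0.0871]
tcp_rot: [179.8, 0.1, 84.8]
wrist_force: [-3.5, 6.9, 17.8]
opening: 0.011
grasp_force: 83.4
tool torque [1.29314579 0.9558966  0.09872093] [  6.55290233  -4.10359714 -17.86839205]
```

```bash
python3 -m crank '[{"gripper":0,"travel":[0,0,-1],"twist":[0,0,0]},{"gripper":0,"travel":[0,0,-0.8],"twist":[0,0,0]},{"gripper":0,"travel":[0,0,0],"twist":[0,0,0]}]' 20
python3 -m crank '[{"gripper":12,"travel":[0,0,0],"twist":[0,0,0]},{"gripper":13,"travel":[0,0,0],"twist":[0,0,0]},{"gripper":14,"travel":[0,0,0],"twist":[0,0,0]},{"gripper":15,"travel":[0,0,0],"twist":[0,0,0]},{"gripper":16,"travel":[0,0,0],"twist":[0,0,0]},{"gripper":16,"travel":[0,0,0],"twist":[0,0,0]}]' 20
```

```text
time: 25.5
ee_pos: [0.5047, -0.3917, 0.0875]
tcp_rot: [179.9, 0.0, 84.8]
wrist_force: [-2.2, 3.3, 8.9]
opening: 0.0113
grasp_force: 82.0
time: 26.25
ee_pos: [0.5044, -0.3917, 0.086]
tcp_rot: [180.0, 0.0, 84.8]
wrist_force: [-0.2, -0.1, -0.1]
opening: 0.0162
grasp_force: 0.0
```

```bash
python3 -m crank '[{"gripper":25,"travel":[0,0,0],"twist":[0,0,0]},{"gripper":45,"travel":[0,0,0],"twist":[0,0,0]},{"gripper":45,"travel":[0,0,0],"twist":[0,0,0]},{"gripper":45,"travel":[0,0,-10],"twist":[0,0,0]},{"gripper":45,"travel":[0,0,-20],"twist":[0,0,0]},{"gripper":45,"travel":[0,0,-30],"twist":[0,0,0]},{"gripper":45,"travel":[0,0,-30],"twist":[0,0,0]},{"gripper":45,"travel":[0,0,-30],"twist":[0,0,0]},{"gripper":45,"travel":[0,0,-20],"twist":[0,0,0]},{"gripper":45,"travel":[0,0,0],"twist":[0,0,0]},{"gripper":45,"travel":[0,0,0],"twist":[0,0,0]}]'
python3 - <<'E'
from plan import *
a=bot.camera("wrist")
for k in range(0,1):pass
b=bot.camera("wrist");c=bot.calibration("wrist")
print("diff",np.abs(a.astype(int)-b).mean())
# grey-dark plug pixels inside tray -> expected centre projection
g=cv2.cvtColor(b,cv2.COLOR_RGB2GRAY);sat=cv2.cvtColor(b,cv2.COLOR_RGB2HSV)[:,:,1]
pc=np.array([.5022,-.413,.058]);print("expected plug px",proj(pc,c))
tr=[np.array([.504,-.392,.032])+[*(R.from_euler("z",12,degrees=True).as_matrix()[:2,:2]@[sx*.135,sy*.115]),0] for sx,sy in((-1,-1),(1,-1),(1,1),(-1,1))]
print("tray px",proj(np.array(tr),c).round())
s=cv2.resize(g[:300],(64,30),interpolation=cv2.INTER_AREA)
for r in s: print("".join("#%+-. "[min(5,int(v)//30)] for v in r))
# change of the bystanders against the first views
for n in ("side","scene"):
    im=bot.camera(n)[:,:,::-1].astype(int);old=cv2.imread(f"pics/{n}0.png").astype(int);d=np.abs(im-old).max(2)
    for nm,p,h in (("leaf",[.514,-.112,.0],.033),("glaze",[.686,.071,0],.1),("bowl",[.778,-.118,0],.075),("jar",[.246,-.319,0],.09)):
        u=proj(np.array(p)+[0,0,h],bot.calibration(n))[0].astype(int);print(n,nm,u,(d[u[1]-20:u[1]+20,u[0]-20:u[0]+20]>40).mean().round(3))
E
```

```text
time: 27.62
ee_pos: [0.5042, -0.3916, 0.2253]
tcp_rot: [-180.0, -0.0, 84.8]
wrist_force: [0.8, -0.2, -0.2]
opening: 0.0451
grasp_force: 0.0
diff 2.378505859375
expected plug px [[316.40098948 243.15658435]]
tray px [[227. 350.]
 [480. 281.]
 [434.  32.]
 [130. 135.]]
-+++++.                                                         
-++-++-.                                                        
+-+-+++-                                                        
---+++++.                              .-+.                     
-+--+++-                            .-++%%.                     
----+++-                         .-+++++++-                     
----+++.                      .-+++++--..++                     
--+--+-                    .-+++++--.....-+.                    
--++-+.                ..-+%+++--........-%.                    
--+-+-              ..++%+++--............%.                    
-+--+-           .-++%+++--...............%-                    
-+-+-.        .-++%+++--..................+-                    
++++-.      -++%+++------.................-+        
[... 621 characters left out ...]
-+++-+++-+++++++-----+-               .-+
---+-+++----+--..%+-----++++++++%++++++------+            -++-. 
--++++++--+------+%-----+++++++%%++++++------+                  
--+++++++--+----+-%--------+%%%%%%%%++-------+.                 
.--++++++-+-+----+%%-------------------------+.                 
  --++++++--------+%++--------------------++++.                 
    ---+-++++---+++%%++---------------++++-..                   
     .-+++------+--+%++++------+--++%+--.                       
side leaf [331 314] 0.031
side glaze [376 235] 0.686
side bowl [430 288] 0.0
side jar [232 401] 0.357
scene leaf [286 281] 0.0
scene glaze [370 281] 0.0
scene bowl [330 340] 0.0
scene jar [186 239] 0.598
```

The plug lies inside the tray, released. The glaze bottle and jar differences are probably the arm blocking the view or its shadow, so I'll move the arm clear and recheck.

```bash
python3 -m crank '[{"gripper":45,"travel":[0,0,-40],"twist":[0,0,0]},{"gripper":45,"travel":[0,0,-40],"twist":[0,0,0]},{"gripper":45,"travel":[0,0,-40],"twist":[0,0,0]},{"gripper":45,"travel":[40,0,-10],"twist":[0,0,0]},{"gripper":45,"travel":[50,0,0],"twist":[0,0,0]},{"gripper":45,"travel":[50,0,0],"twist":[0,0,0]},{"gripper":45,"travel":[50,0,0],"twist":[0,0,0]},{"gripper":45,"travel":[50,0,0],"twist":[0,0,0]},{"gripper":45,"travel":[30,0,0],"twist":[0,0,0]},{"gripper":45,"travel":[0,0,0],"twist":[0,0,0]},{"gripper":45,"travel":[0,0,0],"twist":[0,0,0]}]'
python3 - <<'E'
from plan import *
for n in ("side","scene"):
    im=bot.camera(n)[:,:,::-1];old=cv2.imread(f"pics/{n}0.png");d=np.abs(im.astype(int)-old).max(2);cc=bot.calibration(n)
    ga,gb=[cv2.cvtColor(np.ascontiguousarray(q),cv2.COLOR_BGR2GRAY) for q in (old,im)]
    for nm,p,h in (("leaf",[.514,-.112,.0],.033),("glaze",[.686,.071,0],.1),("bowl",[.778,-.118,0],.075),("jar",[.246,-.319,0],.09),("traycorner",[.647,-.468,0],.032),("traycorner2",[.603,-.256,0],.032)):
        u=proj(np.array(p)+[0,0,h],cc)[0].astype(int);y,x=u[1],u[0]
        t=ga[max(y-18,0):y+18,x-18:x+18];w=gb[max(y-30,0):y+30,x-30:x+30]
        m=cv2.matchTemplate(w,t,cv2.TM_CCOEFF_NORMED);_,v,_,l=cv2.minMaxLoc(m)
        print(n,nm,(d[y-18:y+18,x-18:x+18]>40).mean().round(3),"match",round(v,2),"shift",l[0]-12,l[1]-(12 if y>=30 else 0))
E
```

```text
time: 29.2
ee_pos: [0.5287, -0.1232, 0.3558]
tcp_rot: [180.0, 0.0, 84.8]
wrist_force: [-0.2, 0.5, 1.4]
opening: 0.0449
grasp_force: 0.0
side leaf 0.0 match 0.98 shift 0 0
side glaze 0.01 match 0.98 shift 0 0
side bowl 0.0 match 0.99 shift 0 0
side jar 0.15 match 0.84 shift 0 0
side traycorner 0.208 match 0.87 shift 0 0
side traycorner2 0.026 match 0.96 shift 0 0
scene leaf 0.0 match 1.0 shift 0 0
scene glaze 0.0 match 0.99 shift 0 0
scene bowl 0.0 match 0.99 shift 0 0
scene jar 0.287 match 0.63 shift 0 0
scene traycorner 0.408 match 0.75 shift 4 -2
scene traycorner2 0.072 match 0.95 shift 0 0
```

```bash
python3 -c "
from workcell import bot
print(bot.job_done())"
```

```text
the job is handed in; nothing more can be done
None
```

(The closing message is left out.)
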